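# Lock the depth stop of the stoppering press

### The arm

A 7-joint arm with a two-finger parallel gripper is mounted at the origin on the work surface. World frame = base frame: x ahead of the robot, y to its left, z up, the work surface at z = 0. Lengths are in m, angles in degrees, forces in N, time in s.
With the tool pointing down it reaches from about 0.35 to 0.775 m from the base axis. Payload 3.1 kg.
Tool frame: the origin (TCP) lies between the finger pads; the fingertips stand 14 mm ahead of it and the grasp point (between the pads) lies 5 mm behind it; y points along the fingers, x is the direction in which the jaws open and shut, and the axes are right-handed (so a half turn about y gives the same grasp; the last joint's range is limited). The gripper opens to 85 mm and grips with 20 to 120 N. Pads are 22 mm wide; open, the fingers measure 114 mm over their backs; the gripper's body (76 mm by 85 mm) begins 54 mm behind the grasp point. The pads swing forward as they close: fully open they stand 13 mm farther back than shut.
Start: joints at [-66.446, 17.813, 0.802, 86.603, -0.252, 75.585, -1.558], TCP at [0.241, 0.495, 0.245] pointing down, gripper open.
Joint ranges: [-154.91, 154.91], [-16.99, 109.72], [-72.82, 74.43], [7.12, 147.25], [-82.49, 262.49], [11.32, 116.49], [-174.64, 174.64]. Speed limits (degrees/s): [159.86, 159.86, 180, 180, 180, 180, 180].

### API

Orientations are given as [roll, pitch, yaw] about the fixed x, y, z axes, in that order (R = Rz(yaw) Ry(pitch) Rx(roll)).
In Python, from workcell import status, cams, job_done, finder gives the robot as it stands.
- The arm moves only by the shell command python3 -m handwheel 'ROWS' [FORCE]. ROWS is a JSON object of lists of equal length, an entry for each row: "delta_pos": the shift along the tool's x, y, z normalised to -1 to 1, where 1 is 0.25 m, a list of three; "rot": the turn, a rotation vector about the tool's x, y, z normalised to -1 to 1, where 1 is 45 degrees, a list of three; "fingers": the closure in counts, from 0 (fully open) to 255 (shut). A call has 1 to 20 rows; each row is the pose to reach, as a shift and turn from the pose commanded when the call began, along the tool's axes at that moment; what a row does not reach only later rows make up. A row lasts 1/12 s, in which the tool goes at most 41.7 mm and 7.16 degrees, less where a joint would pass 70% of its speed; a pose out of reach is approached as far as the arm can. A call with a number of a shift or a turn outside -1 to 1 is refused whole. A call with a gripper value outside its range is refused whole. The fingers move at their own pace and stop on an object; FORCE is the grip in N (left out, the last holds). Time passes only in rows, so rows that repeat a pose let the fingers close. It gives the time, the measured TCP pose, the force and the opening at its end, in the units of the state.
- status.observe(): the state, without advancing time (a new reading comes with each control period).
- cams.read_camera(name): name is "side" or "top" or "wrist"; returns the picture (420x560x3 uint8, red, green, blue); there is no depth.
- cams.camera_model(name): a dict with "K" (3x3 intrinsics, pixels), "k1" (the pictures are not rectified: a ray, as slopes to the right and down, at radius r is drawn at 1 + k1 r^2 times it, then the intrinsics apply), "xyz" and "orientation" of the camera in the world; the wrist camera has in their place "tool_from_camera" (4x4, takes a point from camera to tool coordinates, whose origin is the TCP and whose axes are the tool frame's). Camera axes: x right, y down, z forward; pixel columns grow to the right and rows downward; lengths in m; the calibration is good to about 2 mm. A picture is of the moment at which its call begins: read the wrist's pose just before it. camera_model takes no time and is no camera call.
- job_done(): hands the job in, once; it reports no verdict.
Trained networks look in the newest picture that a camera, given by its name, has taken for a name from the list of things; names that differ only in an ending like _2 or _b are one class to them, and where a whole thing is asked for, a point or a joint stands for the part that bears it (a point fixed in the world has none). Each returns a list of dicts, best first, with "score" (0 to 1); they miss things now and then, are a little off and sometimes report something else, mostly with a low value. They report only what shows in the picture. A call takes as long as a camera call. They do not tell look-alikes from the thing itself.
- finder.search_frame(camera, thing): "point" ([x, y, z] in m, in world coordinates, good to about 4 mm: the middle of the surface that is visible of it).
- finder.mark_of(camera, thing): "point" ([x, y, z] in m, in world coordinates, good to about 4 mm: a listed point, or the origin of a listed thing).
The state is a dict: "t": time; "qpos": joint angles; "dq": joint speeds; "joint_torque": joint torques, N m; "ee_pos": TCP position; "tool_rot": TCP orientation; "force": force on the tool from outside, world axes, zero at the start; "ft_torque": the same for the moment, N m; "gripper_width": opening from 0.0 (shut) to 1.0 (fully open).
Only numpy, scipy, OpenCV 4.12 (cv2) and the standard library are available. Lean on these libraries where they do the work, as an engineer would, in place of code of your own. Each camera call takes 0.05 s, during which the arm holds its last target. There are 200 camera calls.

### The job

Lock the depth stop of the stoppering press: slide the orange-handled spanner gently and fully onto the lower dark nut, flat on the press bed with its handle beside the red pin, and leave it there to hold that nut. Then grip the brass jam nut above it and turn it clockwise (seen from above) until it bites and has pulled the spanner's handle against the pin, and on from there by about another 25 degrees (never as much as 40), without the lower nut turning by more than about 15 degrees. Leave the spanner on the nut, and do not disturb the blue spanner, the spare nut, the bottle or the beaker.

Things in the scene. Friction and masses are not known exactly. Their poses are not given: they have to be found in the camera images.
- press: green press bed fixed on the table, 16 mm thick, 120 mm (own x) by 285 mm (y = -180 to +105). Origin: on the table, under the axis of the steel stud (20 mm thick, top at 66 mm). A red pin (10 mm thick, top at 36 mm) at x = +19, y = +92 mm stops the spanner's handle when the lower nut is dragged clockwise. Bottle nest (to 90 mm high) and folded lever at y = -85 to -255 mm.
- set_nut_mid (a point): middle of the lower nut: dark hexagon on the bed, 36 mm across flats, 41.6 across corners, 16 to 34 mm above the table (this point at 25). Two flats face its own +x and -x: lower the spanner between nut and pin, about 46 mm short, handle to its +y, and slide it on towards its -y. Unheld it turns at 0.16 N m. Its axes turn with it; within 0.03 rad of the press's at the start.
- set_nut (a joint): turn of the lower nut on the stud, rad, growing clockwise seen from above; between -0.03 and 0.03 at the start. Held by the spanner it gives up to about 0.22 rad until the handle rests on the pin.
- jam_nut_mid (a point): middle of the upper nut: brass hexagon, 36 mm across flats, 37 to 55 mm above the table (this point at 46); two flats face its own +x and -x. It runs easily (0.04 N m) clockwise for 0.2 to 0.75 rad, then bites: to turn on takes 0.35 N m, rising 0.2 per rad. If the lower nut is not held it turns along instead. The nuts keep their heights.
- washer (a joint): how far the jam nut has been turned on since it bit, against the lower nut, rad: the copper lock washer (33 mm across, 3 mm thick) between the nuts turns with it; 0 at the start, 0.44 is 25 degrees. It stays where it is left.
- spanner: loose open-ended spanner, orange handle, about 250 g, lying flat. Origin: jaw centre, on the underside. Jaw opens to its own +x, 38 mm between parallel faces, 12 mm thick; rounded prongs end 19.5 mm ahead, throat 21.5 mm behind, head 60 mm wide, ending 33.5 mm behind. Orange grip 18 mm wide, 14 high, 62 to 190 mm behind the origin (its -x). Balances 91 mm behind.
- spanner_grip (a point): point on the middle of the orange handle, 126 mm behind the jaw's centre and 7 mm above the underside: hold it here, from above, across the handle, clear of the pin; when the spanner is on the nut this point lies 21 mm outside the bed's edge.
- small_spanner: bystander: a spanner with a blue handle, jaw only 28 mm wide (does not fit), otherwise the same; loose, origin as on the orange one.
- spare_nut: bystander: loose bright steel nut, 36 mm across flats, 18 mm high; origin under its centre.
- amber_bottle: bystander: loose amber bottle, 48 mm wide, 95 mm high; origin under its centre.
- beaker: bystander: loose glass beaker, 64 mm wide, 60 mm high; origin under its centre.
Not all that is in view belongs to the job. Leave any purple look-alike of the spanner alone.

How it is judged:
By the outcome, as a careful person would: the job done as asked, in the order asked, and still so for the second after the job is handed in, with the robot touching nothing.
It also fails if it takes over 64 s, if anything falls off the work surface, if the arm or the gripper's body presses on something with over 40 N, if the wrist force passes 120 N, or if a joint passes its speed limit or range.

## Working session

There is one attempt and no reset: what is moved stays moved. The work goes in short steps, Python scripts to look and compute and a shell command to move; the robot and the scene stay as the last step left them, time stands still between calls to the robot, and variables do not carry over. Pictures are saved under pics/ and viewed, about 8 in all and at most 12, crops included, and the job is handed in when it is done.

```bash
ls; mkdir -p pics
python3 - <<'E'
from workcell import status,cams,finder
import cv2
print(status.observe())
for c in ("top","side"):
    im=cams.read_camera(c); cv2.imwrite(f"pics/{c}0.png",im[:,:,::-1])
    m=cams.camera_model(c); print(c,m)
    for n in ["press","set_nut_mid","jam_nut_mid","spanner","spanner_grip","small_spanner","spare_nut","amber_bottle","beaker"]:
        print(n,[( [round(v,4) for v in d['point']],round(d['score'],2)) for d in finder.mark_of(c,n)][:3])
E
```

```text
pics
{'t': 0.0, 'qpos': array([-66.44672773,  17.8599335 ,   0.8025954 ,  86.69174192,
        -0.25216415,  75.58528749,  -1.55840249]), 'dq': array([ 0.03502944, -0.16820065, -0.01366702,  0.10485011, -0.03225417,
       -0.03078396, -0.09459072]), 'joint_torque': array([ 4.58726554e-04, -3.79914987e+01,  1.46314767e-01, -2.30593175e+01,
        1.21949287e-02,  1.33458182e-02, -2.25132152e-05]), 'ee_pos': array([0.24029688, 0.49395046, 0.24422743]), 'tool_rot': array([-90.00574029,   0.13507862,  64.0610439 ]), 'force': array([ 0.73827624, -0.20269303,  1.15829088]), 'ft_torque': array([0.01357409, 0.00137466, 0.01056769]), 'gripper_width': 0.9960809868586491}
top {'K': array([[489.9561895 ,   0.        , 275.93871007],
       [  0.        , 489.9561895 , 206.75682217],
       [  0.        ,   0.        ,   1.        ]]), 'k1': 0.017277389217084663, 'xyz': array([0.28674999, 0.03566973, 1.34040002]), 'orientation': array([-170.74617365,    0.57951387,  -89.21701117])}
press [([0.5964, -0.2416, -0.0005], 0.7)]
set_nut_mid [([0.5999, -0.2377, 0.0277], 0.55)]
jam_nut_mid [([0.5989, -
[... 605 characters left out ...]
array([ 0.10117609, -0.52047225,  0.81246533]), 'orientation': array([-137.55413792,   -0.21155016,  -34.22899211])}
press [([0.5984, -0.2426, -0.0012], 0.88)]
set_nut_mid [([0.5952, -0.2411, 0.0248], 0.91), ([0.5998, -0.2481, 0.0009], 0.62), ([0.4388, 0.14, 0.0032], 0.55)]
jam_nut_mid [([0.5961, -0.2398, 0.0464], 0.62)]
spanner [([0.2002, 0.2069, 0.0005], 0.9), ([0.4339, 0.1402, 0.0002], 0.84)]
spanner_grip [([0.2321, 0.3301, 0.0006], 0.96), ([0.426, 0.2658, 0.0041], 0.69)]
small_spanner [([0.6179, 0.1698, 0.0024], 0.6)]
spare_nut [([0.7554, 0.0516, -0.0005], 0.73), ([0.6172, 0.1741, -0.0001], 0.59)]
amber_bottle [([0.7355, -0.1703, 0.004], 0.89)]
beaker [([0.7633, -0.0425, -0.0004], 0.59)]
```

View pics/top0.png

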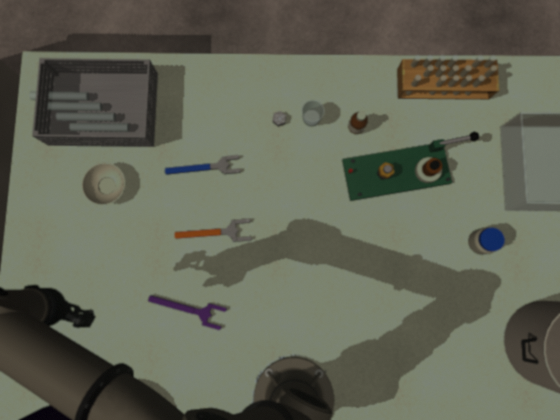

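View pics/side0.png

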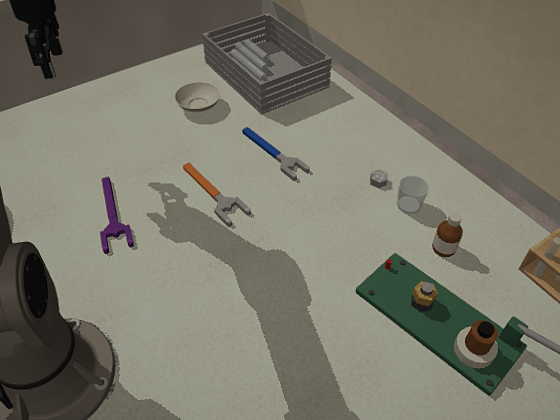

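```bash
cat > h.py <<'E'
import numpy as np, cv2
from scipy.spatial.transform import Rotation as R
from workcell import status,cams,finder
def rpy(o): return R.from_euler('xyz',o,degrees=True).as_matrix()
def pose(name,s=None):
    m=cams.camera_model(name)
    if name=='wrist':
        s=s or status.observe(); T=np.array(m['tool_from_camera']); Rt=rpy(s['tool_rot'])
        return m,Rt@T[:3,:3],Rt@T[:3,3]+s['ee_pos']
    return m,rpy(m['orientation']),np.array(m['xyz'])
def unproj(name,px,z,s=None):
    m,Rc,c=pose(name,s); K=m['K']; px=np.atleast_2d(px).astype(float)
    d=np.c_[(px[:,0]-K[0,2])/K[0,0],(px[:,1]-K[1,2])/K[1,1]]; u=d.copy()
    for _ in range(15): u=d/(1+m['k1']*(u**2).sum(1,keepdims=True))
    r=np.c_[u,np.ones(len(u))]@Rc.T
    return c+r*((z-c[2])/r[:,2])[:,None]
def proj(name,P,s=None):
    m,Rc,c=pose(name,s); p=(np.atleast_2d(P)-c)@Rc; u=p[:,:2]/p[:,2:]
    u=u*(1+m['k1']*(u**2).sum(1,keepdims=True)); K=m['K']
    return np.c_[u[:,0]*K[0,0]+K[0,2],u[:,1]*K[1,1]+K[1,2]]
def snap(name,fn):
    s=status.observe(); im=cams.read_camera(name); cv2.imwrite('pics/'+fn,im[:,:,::-1]); return s,im
def seg(im,lo,hi,sat=90,val=40):
    h=cv2.cvtColor(im,cv2.COLOR_RGB2HSV); m=cv2.inRange(h,(lo,sat,val),(hi,255,255))
    n,l,st,ce=cv2.connectedComponentsWithStats(m); k=1+np.argmax(st[1:,4]); return (l==k).astype(np.uint8)
def rect(name,mask,z,s=None):
    c=max(cv2.findContours(mask,0,cv2.CHAIN_APPROX_NONE)[0],key=len)[:,0]
    P=unproj(name,c,z,s)[:,:2]; (cx,cy),wh,a=cv2.minAreaRect((P*1000).astype(np.float32))
    b=cv2.boxPoints(((cx,cy),wh,a)); e=max(b[1]-b[0],b[2]-b[1],key=np.linalg.norm)
    return np.round([cx,cy],1),np.round(wh,1),round(np.degrees(np.arctan2(e[1],e[0]))%180,2)
def togo(target,yaw,s=None):
    s=s or status.observe(); Rt=rpy(s['tool_rot'])
    d=Rt.T@(np.array(target)-s['ee_pos'])/0.25
    rv=R.from_matrix(Rt.T@R.from_euler('xyz',[-90,0,yaw],degrees=True).as_matrix()).as_rotvec(degrees=True)/45
    print('delta_pos',d.round(3),'rot',rv.round(3))
E
python3 - <<'E'
from h import *
for c in('top','side'):
    im=cv2.imread(f'pics/{c}0.png')[:,:,::-1].copy()
    print(c,'orange',rect(c,seg(im,5,14,170,90),.012),'green',rect(c,seg(im,60,90,80,20),.014))
s=status.observe(); im=cv2.imread('pics/top0.png'); 
cv2.imwrite('pics/crop.png',cv2.resize(im[120:320,140:460],None,fx=2.5,fy=2.5,interpolation=cv2.INTER_CUBIC))
togo([.430,.264,.15],-1)
E
```

```text
top orange (array([427.6, 266.2]), array([ 13.7, 120.5]), np.float32(95.13)) green (array([ 611.1, -280.4]), array([123.3, 282.7]), np.float32(100.82))
side orange (array([422.3, 263.8]), array([ 18.7, 125.6]), np.float32(94.82)) green (array([ 618.1, -277.4]), array([160.2, 282.9]), np.float32(100.54))
delta_pos [-0.498  0.381 -1.085] rot [-0.     1.446  0.   ]
```

View pics/crop.png

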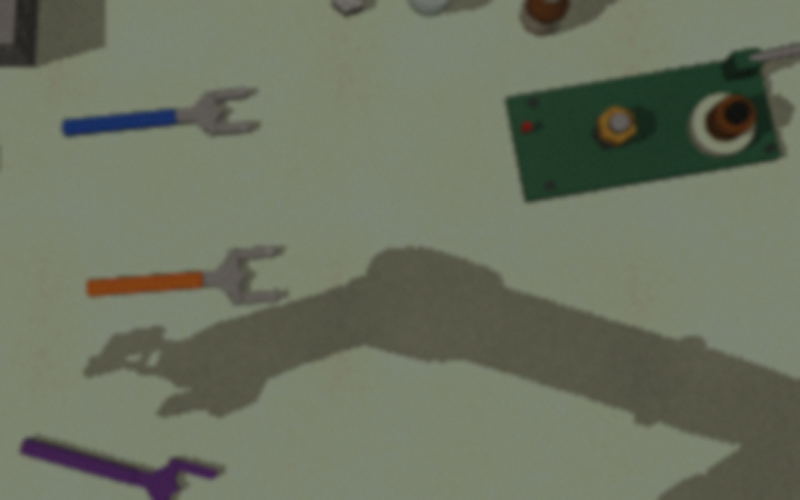

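Candidates (top picture): purple (205,312), orange (242,230), blue (230,165). The orange-handled one with the wide jaw fits the description. The press yaw is about 10.7° and the spanner handle lies at about 95.1°. I'm approaching above the handle.

```bash
python3 -m handwheel '{"delta_pos":[[-0.1,0.05,-0.2],[-0.25,0.15,-0.45],[-0.4,0.25,-0.7],[-0.5,0.35,-0.95],[-0.5,0.35,-0.95],[-0.5,0.35,-0.95],[-0.5,0.35,-0.95],[-0.5,0.35,-0.95],[-0.5,0.35,-0.95]],"rot":[[0,0.15,0],[0,0.3,0],[0,0.45,0],[0,0.6,0],[0,0.75,0],[0,0.9,0],[0,1,0],[0,1,0],[0,1,0]],"fingers":[105,105,105,105,105,105,105,105,105]}' 60
python3 - <<'E'
from h import *
togo([.428,.265,.13],5.1)
E
```

```text
t: 1.75
ee_pos: [0.4005, 0.2759, 0.1573]
tool_rot: [-90.1, 0.1, 18.8]
force: [0.2, -0.4, 0.8]
gripper_width: 0.59
delta_pos [ 0.09   0.109 -0.076] rot [ 0.002  0.304 -0.001]
```

```bash
python3 -m handwheel '{"delta_pos":[[0.04,0.05,-0.04],[0.09,0.11,-0.076],[0.09,0.11,-0.076],[0.09,0.11,-0.076],[0.09,0.11,-0.076]],"rot":[[0,0.15,0],[0,0.3,0],[0,0.304,0],[0,0.304,0],[0,0.304,0]],"fingers":[105,105,105,105,105]}'
python3 - <<'E'
from h import *
s,im=snap('wrist','w1.png'); print(s['ee_pos'],s['tool_rot'])
for n in("spanner","spanner_grip"): print(n,[(np.round(d['point'],4),d['score']) for d in finder.mark_of('wrist',n)][:2])
m=seg(im,5,14,170,60); print(rect('wrist',m,.014,s))
E
```

```text
t: 2.17
ee_pos: [0.426, 0.2696, 0.1309]
tool_rot: [-89.9, 0.0, 5.7]
force: [0.3, -0.6, 0.6]
gripper_width: 0.589
[0.4259939  0.26956536 0.13085889] [-8.99208573e+01  1.40468991e-02  5.65135242e+00]
spanner [(array([ 0.4304,  0.1416, -0.0025]), 0.84), (array([ 0.2019,  0.204 , -0.0025]), 0.81)]
spanner_grip [(array([0.2378, 0.3284, 0.0097]), 0.86), (array([0.4255, 0.2626, 0.0038]), 0.62)]
(array([424.7, 265.4]), array([ 16.9, 126. ]), np.float32(95.19))
```

View pics/w1.png

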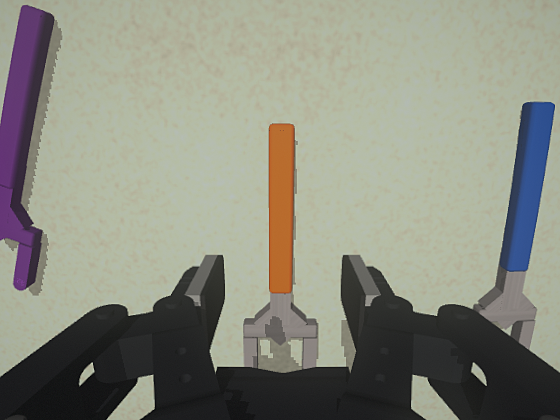

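The crop and the wrist view confirm it: the orange handle is centred between the pads at pixel (283,210), the purple one is at the left (20,120) and the blue one at the right (528,185).

Run:
```python
from h import *
togo([.4247,.2650,.017],5.2)
```

```text
delta_pos [-0.009  0.457 -0.016] rot [-0.002  0.008  0.001]
```

```bash
python3 -m handwheel '{"delta_pos":[[-0.005,0.12,-0.01],[-0.008,0.25,-0.016],[-0.008,0.36,-0.016],[-0.008,0.43,-0.016],[-0.008,0.455,-0.016],[-0.008,0.455,-0.016],[-0.008,0.455,-0.016],[-0.008,0.455,-0.016]],"rot":[[0,0.008,0],[0,0.008,0],[0,0.008,0],[0,0.008,0],[0,0.008,0],[0,0.008,0],[0,0.008,0],[0,0.008,0]],"fingers":[105,105,105,105,105,105,105,105]}'
python3 - <<'E'
from h import *
togo([.4247,.2650,.017],5.2)
E
```

```text
t: 2.98
ee_pos: [0.4267, 0.2646, 0.0182]
tool_rot: [-89.9, -0.2, 5.0]
force: [0.5, 0.1, -0.0]
gripper_width: 0.586
delta_pos [-0.008  0.005  0.002] rot [-0.002 -0.003  0.004]
```

```bash
python3 -m handwheel '{"delta_pos":[[-0.008,0.004,0],[-0.008,0.004,0],[-0.008,0.004,0],[-0.008,0.004,0],[-0.008,0.004,0],[-0.008,0.004,0],[-0.008,0.004,0],[-0.008,0.004,0]],"rot":[[0,0,0],[0,0,0],[0,0,0],[0,0,0],[0,0,0],[0,0,0],[0,0,0],[0,0,0]],"fingers":[105,150,255,255,255,255,255,255]}' 80
python3 -m handwheel '{"delta_pos":[[0,-0.05,0],[0,-0.15,0],[0,-0.28,0],[0,-0.36,0],[0,-0.4,0],[0,-0.4,0]],"rot":[[0,0,0],[0,0,0],[0,0,0],[0,0,0],[0,0,0],[0,0,0]],"fingers":[255,255,255,255,255,255]}'
python3 - <<'E'
from h import *
s,im=snap('wrist','w2.png'); print(s['ee_pos'],s['tool_rot'],s['force'],s['ft_torque'],s['gripper_width'])
E
```

```text
t: 3.65
ee_pos: [0.424, 0.2637, 0.0166]
tool_rot: [-89.9, -0.1, 5.0]
force: [-0.2, 0.8, 7.0]
gripper_width: 0.184
t: 4.15
ee_pos: [0.4247, 0.2643, 0.1175]
tool_rot: [-89.8, -0.2, 5.0]
force: [0.4, -0.1, -1.9]
gripper_width: 0.183
[0.42473378 0.26426182 0.11754492] [-89.84582378  -0.22912721   5.01618382] [ 0.35332745 -0.09768816 -1.85646842] [ 0.03984971 -0.02865704  0.00114335] 0.18270826817700692
```

View pics/w2.png

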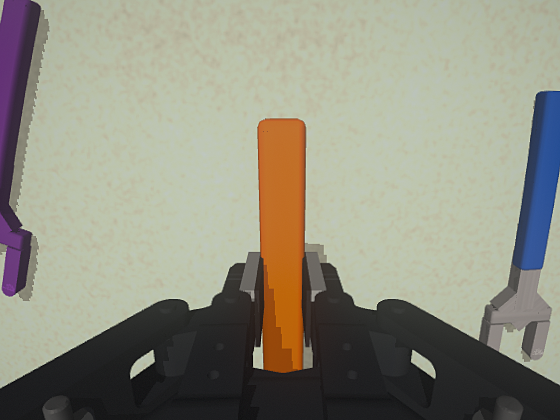

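The spanner is held: the handle runs from its end at (281,119) down between the pads at (283,300). The jaw is hidden from the wrist camera, so I'll hover where the wrist camera can see the nut beside the handle.

Run:
```python
from h import *
s=status.observe(); Rt=rpy(s['tool_rot'])
P=unproj('wrist',[[281,119],[281,123]],s['ee_pos'][2]-.0166+.014)
print('handle end tool frame',((P-s['ee_pos'])@Rt).round(4))
for z in(.2,.25,.3):
  for dx,dz in((.06,.06),(.06,.1),(.08,.1),(-.06,.1)):
    Rn=rpy([-90,0,10.7]); n=np.array([.6,-.242,.05]); t=n-Rn@[dx,0,dz]; t[2]=z
    print(z,dx,dz,t.round(3),proj('wrist',n,dict(ee_pos=t,tool_rot=[-90,0,10.7])).round())
togo([.55,-.35,.25],10.7)
```

```text
handle end tool frame [[-0.0008  0.0027  0.0646]
 [-0.0008  0.0027  0.0632]]
0.2 0.06 0.06 [ 0.552 -0.312  0.2  ] [[361. 121.]]
0.2 0.06 0.1 [ 0.56  -0.351  0.2  ] [[364.  66.]]
0.2 0.08 0.1 [ 0.54  -0.355  0.2  ] [[390.  66.]]
0.2 -0.06 0.1 [ 0.678 -0.329  0.2  ] [[202.  66.]]
0.25 0.06 0.06 [ 0.552 -0.312  0.25 ] [[349. 119.]]
0.25 0.06 0.1 [ 0.56  -0.351  0.25 ] [[351.  73.]]
0.25 0.08 0.1 [ 0.54  -0.355  0.25 ] [[374.  73.]]
0.25 -0.06 0.1 [ 0.678 -0.329  0.25 ] [[214.  73.]]
0.3 0.06 0.06 [ 0.552 -0.312  0.3  ] [[340. 118.]]
0.3 0.06 0.1 [ 0.56  -0.351  0.3  ] [[342.  78.]]
0.3 0.08 0.1 [ 0.54  -0.355  0.3  ] [[362.  78.]]
0.3 -0.06 0.1 [ 0.678 -0.329  0.3  ] [[223.  78.]]
delta_pos [ 0.289 -0.539 -2.489] rot [-0.001 -0.126  0.001]
```

```bash
python3 -m handwheel '{"delta_pos":[[0.02,-0.05,-0.1],[0.04,-0.1,-0.24],[0.06,-0.15,-0.4],[0.08,-0.2,-0.56],[0.1,-0.25,-0.72],[0.12,-0.3,-0.88],[0.14,-0.33,-1]],"rot":[[0,-0.02,0],[0,-0.04,0],[0,-0.06,0],[0,-0.08,0],[0,-0.1,0],[0,-0.12,0],[0,-0.126,0]],"fingers":[255,255,255,255,255,255,255]}'
python3 - <<'E'
from h import *
togo([.522,-.287,.2],10.7)
E
```

```text
t: 4.78
ee_pos: [0.4791, 0.0137, 0.197]
tool_rot: [-90.1, 0.2, 10.6]
force: [0.6, 0.3, -1.3]
gripper_width: 0.181
delta_pos [-0.052 -0.01  -1.214] rot [ 0.001 -0.003 -0.004]
```

```bash
python3 -m handwheel '{"delta_pos":[[0,0,-0.15],[-0.01,0,-0.31],[-0.02,0,-0.47],[-0.03,0,-0.63],[-0.04,0,-0.79],[-0.04,0,-0.92],[-0.05,0,-1],[-0.05,0,-1]],"rot":[[0,0,0],[0,0,0],[0,0,0],[0,0,0],[0,0,0],[0,0,0],[0,0,0],[0,0,0]],"fingers":[255,255,255,255,255,255,255,255]}'
python3 -m handwheel '{"delta_pos":[[0,0,-0.1],[0,0,-0.18],[0,0,-0.2],[0,0,-0.2],[0,0,-0.2]],"rot":[[0,0,0],[0,0,0],[0,0,0],[0,0,0],[0,0,0]],"fingers":[255,255,255,255,255]}'
python3 - <<'E'
from h import *
s,im=snap('wrist','w3.png'); print(s['ee_pos'],s['tool_rot'],s['qpos'][6])
for n in("press","set_nut_mid","jam_nut_mid"): print(n,[(np.round(d['point'],4),d['score']) for d in finder.mark_of('wrist',n)][:2])
E
```

```text
t: 5.45
ee_pos: [0.5112, -0.2376, 0.1954]
tool_rot: [-90.2, 0.4, 10.1]
force: [0.1, -1.1, -2.7]
gripper_width: 0.181
t: 5.87
ee_pos: [0.5228, -0.278, 0.1962]
tool_rot: [-89.8, 0.1, 10.7]
force: [-0.2, -0.2, -2.5]
gripper_width: 0.183
[ 0.52282474 -0.27804718  0.19623865] [-89.80343716   0.14218103  10.70800682] 49.456968248867334
press [(array([ 5.974e-01, -2.401e-01,  1.000e-04]), 0.78)]
set_nut_mid []
jam_nut_mid [(array([ 0.6007, -0.2415,  0.046 ]), 0.84)]
```

View pics/w3.png

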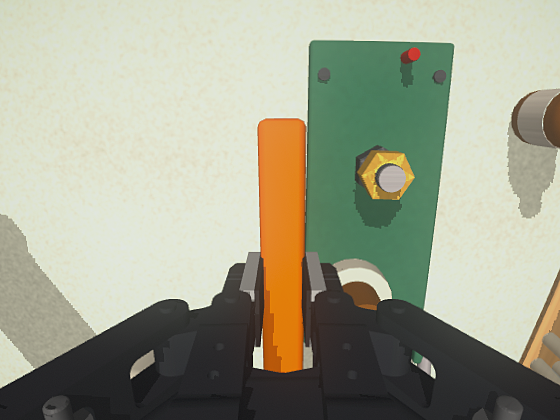

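The picture shows the stud top at (391,179), the brass nut around it at (385,175), the red pin at (414,54), and the bed's far corners at (309,41) and (453,43).

Run:
```python
from h import *
s=dict(ee_pos=np.array([0.52282474,-0.27804718,0.19623865]),tool_rot=[-89.80343716,0.14218103,10.70800682])
im=cv2.imread('pics/w3.png')[:,:,::-1].copy(); h=cv2.cvtColor(im,cv2.COLOR_RGB2HSV)
# bed far + left/right edges: mask
g=cv2.inRange(h,(60,80,30),(95,255,255))
def line(pts,z):
    P=unproj('wrist',pts,z,s)[:,:2]; vx,vy,x,y=cv2.fitLine((P*1000).astype(np.float32),cv2.DIST_HUBER,0,.01,.01).ravel()
    return np.degrees(np.arctan2(vy,vx))%180,np.array([x,y])
far=[(u,np.argmax(g[:,u]>0)-.5) for u in range(318,445,2)]
rt=[(u,v) for v in range(60,225,3) for u in [np.nonzero(g[v])[0].max()+.5]]
lf=[(u,v) for v in range(60,225,3) for u in [np.nonzero(g[v,306:])[0].min()+305.5]]
for n,l in(('far',far),('right',rt),('left',lf)): print(n,line(l,.016))
red=cv2.inRange(h,(0,150,60),(6,255,255))|cv2.inRange(h,(172,150,60),(180,255,255))
v,u=np.nonzero(red); print('red',u.min(),u.max(),v.min(),v.max())
vt=cv2.inRange(h,(20,90,60),(32,255,255)); n,l,st,ce=cv2.connectedComponentsWithStats(vt); k=1+np.argmax(st[1:,4]); c=cv2.findContours((l==k).astype(np.uint8),0,1)[0][0]
c=cv2.convexHull(c); print('gold approx',cv2.approxPolyDP(c,3,True)[:,0].tolist())
c=im[30:230,300:470]; cv2.imwrite('pics/c3.png',cv2.resize(c,None,fx=3.5,fy=3,interpolation=cv2.INTER_CUBIC)[:,:,::-1])
print(proj('wrist',[[.5987,-.2415,.066]],s))
```

```text
far (np.float32(10.5930805), array([ 585.0554 , -140.43939], dtype=float32))
right (np.float32(100.56755), array([ 651.70776, -210.47731], dtype=float32))
left (np.float32(102.28374), array([ 537.1859, -229.7974], dtype=float32))
red 401 419 48 60
gold approx [[357, 172], [371, 151], [403, 153], [414, 177], [365, 186]]
[[392.89061375 175.4787721 ]]
```

View pics/c3.png

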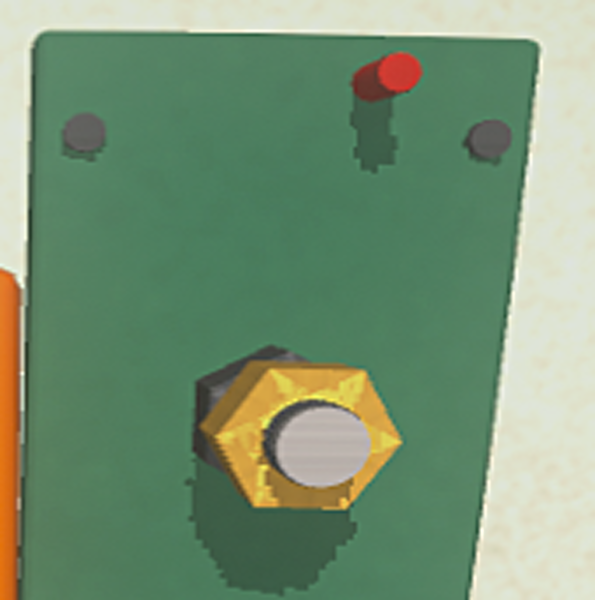

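Run:
```python
from h import *
s=dict(ee_pos=np.array([0.52282474,-0.27804718,0.19623865]),tool_rot=[-89.80343716,0.14218103,10.70800682])
st=unproj('wrist',[[391.1,178.7]],.066,s)[0]; pin=unproj('wrist',[[414.3,54.3]],.036,s)[0]
Rz=R.from_euler('z',10.58,degrees=True).as_matrix()
print('stud',st,'origin from pin',pin-Rz@[.019,.092,0],'pin-stud in press',Rz.T@(pin-st))
print('now togo above: ')
o=np.array([.5975,-.2443,0])
# TCP z: spanner underside = tcp z - .0166
for dy,z in((.172,.15),(.172,.036),(.126,.036)): 
    t=o+Rz@[0,dy,0]; t[2]=z; print(t.round(4)); togo(t,10.58)
```

```text
stud [ 0.59801781 -0.24410141  0.066     ] origin from pin [ 0.59922352 -0.24420106  0.036     ] pin-stud in press [ 0.02016691  0.09168067 -0.03      ]
now togo above: 
[ 0.5659 -0.0752  0.15  ]
delta_pos [0.318 0.192 0.764] rot [-0.002  0.005 -0.   ]
[ 0.5659 -0.0752  0.036 ]
delta_pos [0.318 0.648 0.763] rot [-0.002  0.005 -0.   ]
[ 0.5744 -0.1204  0.036 ]
delta_pos [0.317 0.648 0.579] rot [-0.002  0.005 -0.   ]
```

```bash
python3 -m handwheel '{"delta_pos":[[0.05,0,0.12],[0.11,0,0.26],[0.17,0,0.41],[0.23,0,0.56],[0.29,0,0.69],[0.32,0.08,0.77],[0.32,0.2,0.77],[0.32,0.28,0.77],[0.32,0.32,0.77],[0.32,0.32,0.77],[0.32,0.32,0.77]],"rot":[[0,0,0],[0,0,0],[0,0,0],[0,0,0],[0,0,0],[0,0,0],[0,0,0],[0,0,0],[0,0,0],[0,0,0],[0,0,0]],"fingers":[255,255,255,255,255,255,255,255,255,255,255]}'
python3 - <<'E'
from h import *
o=np.array([.598,-.2442,0]); Rz=R.from_euler('z',10.58,degrees=True).as_matrix()
t=o+Rz@[0,.172,0]; t[2]=.036; togo(t,10.58)
s,im=snap('side','s4.png')
c=im[230:350,340:480]; cv2.imwrite('pics/c4.png',cv2.resize(c,None,fx=5,fy=5,interpolation=cv2.INTER_CUBIC)[:,:,::-1])
print(s['ee_pos'],s['tool_rot'],s['force'])
E
```

```text
t: 6.98
ee_pos: [0.5665, -0.0759, 0.1185]
tool_rot: [-90.0, -0.0, 10.7]
force: [-0.2, -0.7, -2.2]
gripper_width: 0.183
delta_pos [0.    0.33  0.003] rot [0.    0.002 0.   ]
[ 0.56646326 -0.07586258  0.11846933] [-9.00099340e+01 -1.61961196e-02  1.06761944e+01] [-0.17952232 -0.74041754 -2.18332593]
```

View pics/c4.png

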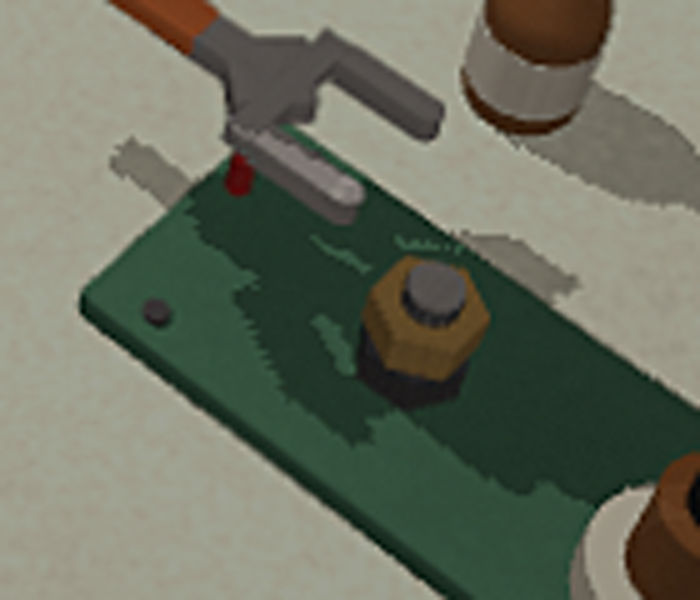

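The side crop shows the spanner level above the bed. The jaw is open toward the nut and ahead of the pin at (240,175), so I'm lowering it.

```bash
python3 -m handwheel '{"delta_pos":[[0,0.08,0.002],[0,0.17,0.003],[0,0.24,0.003],[0,0.29,0.003],[0,0.315,0.003],[0,0.325,0.003],[0,0.325,0.003],[0,0.325,0.003]],"rot":[[0,0,0],[0,0,0],[0,0,0],[0,0,0],[0,0,0],[0,0,0],[0,0,0],[0,0,0]],"fingers":[255,255,255,255,255,255,255,255]}'
python3 - <<'E'
from h import *
o=np.array([.598,-.2442,0]); Rz=R.from_euler('z',10.58,degrees=True).as_matrix()
t=o+Rz@[0,.172,0]; t[2]=.034; togo(t,10.58)
s,im=snap('side','s5.png')
c=im[230:350,340:480]; cv2.imwrite('pics/c5.png',cv2.resize(c,None,fx=5,fy=5,interpolation=cv2.INTER_CUBIC)[:,:,::-1])
print(s['ee_pos'],s['tool_rot'],s['force'],s['ft_torque'])
E
```

```text
t: 7.7
ee_pos: [0.5674, -0.0754, 0.038]
tool_rot: [-90.0, -0.1, 10.7]
force: [0.5, 0.3, -0.3]
gripper_width: 0.184
delta_pos [-0.004  0.016  0.002] rot [0.001 0.002 0.003]
[ 0.5673641  -0.07543386  0.03801873] [-90.04506828  -0.13692691  10.67637441] [ 0.47497741  0.27418983 -0.30890484] [ 0.0055015  -0.01275739 -0.0384529 ]
```

View pics/c5.png

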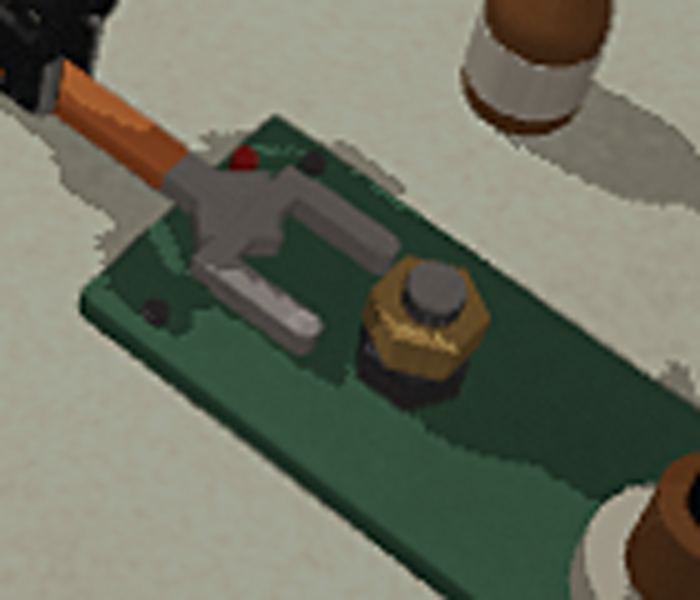

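```bash
python3 -m handwheel '{"delta_pos":[[-0.003,0.008,0],[-0.003,0.012,0],[-0.003,0.012,0]],"rot":[[0,0,0],[0,0,0],[0,0,0]],"fingers":[255,255,255]}'
python3 -m handwheel '{"delta_pos":[[0,0,-0.02],[0,0,-0.04],[0,0,-0.06],[0,0,-0.08],[0,0,-0.1],[0,0,-0.1]],"rot":[[0,0,0],[0,0,0],[0,0,0],[0,0,0],[0,0,0],[0,0,0]],"fingers":[255,255,255,255,255,255]}'
python3 - <<'E'
from h import *
o=np.array([.598,-.2442,0]); Rz=R.from_euler('z',10.58,degrees=True).as_matrix()
t=o+Rz@[0,.126,0]; t[2]=.034; togo(t,10.58)
s=status.observe();print(s['force'],s['ft_torque'])
E
```

```text
t: 8.0
ee_pos: [0.5655, -0.0751, 0.0339]
tool_rot: [-90.0, -0.0, 10.7]
force: [0.0, 0.2, -2.4]
gripper_width: 0.18
t: 8.5
ee_pos: [0.5705, -0.102, 0.034]
tool_rot: [-90.1, -0.0, 10.6]
force: [0.3, 0.1, -2.5]
gripper_width: 0.184
delta_pos [ 0.004  0.    -0.075] rot [ 0.002 -0.     0.001]
[ 0.29678688  0.14955226 -2.49942274] [0.05051195 0.00681569 0.05659019]
```

```bash
python3 -m handwheel '{"delta_pos":[[0.002,0,-0.015],[0.003,0,-0.03],[0.003,0,-0.045],[0.003,0,-0.055],[0.003,0,-0.065],[0.003,0,-0.07],[0.003,0,-0.07]],"rot":[[0,0,0],[0,0,0],[0,0,0],[0,0,0],[0,0,0],[0,0,0],[0,0,0]],"fingers":[255,255,255,255,255,255,255]}'
python3 - <<'E'
from h import *
o=np.array([.598,-.2442,0]); Rz=R.from_euler('z',10.58,degrees=True).as_matrix()
t=o+Rz@[0,.126,0]; t[2]=.0325; togo(t,10.58)
s,im=snap('side','s6.png');print(s['force'],s['ft_torque'])
c=im[230:350,340:480]; cv2.imwrite('pics/c6.png',cv2.resize(c,None,fx=5,fy=5,interpolation=cv2.INTER_CUBIC)[:,:,::-1])
E
```

```text
t: 9.08
ee_pos: [0.5741, -0.1173, 0.0338]
tool_rot: [-90.0, 0.0, 10.7]
force: [0.1, -0.5, -2.4]
gripper_width: 0.184
delta_pos [ 0.001  0.005 -0.013] rot [ 0.     0.002 -0.   ]
[ 0.14051031 -0.52909884 -2.42964325] [ 0.06913818 -0.00804815  0.00274463]
```

View pics/c6.png

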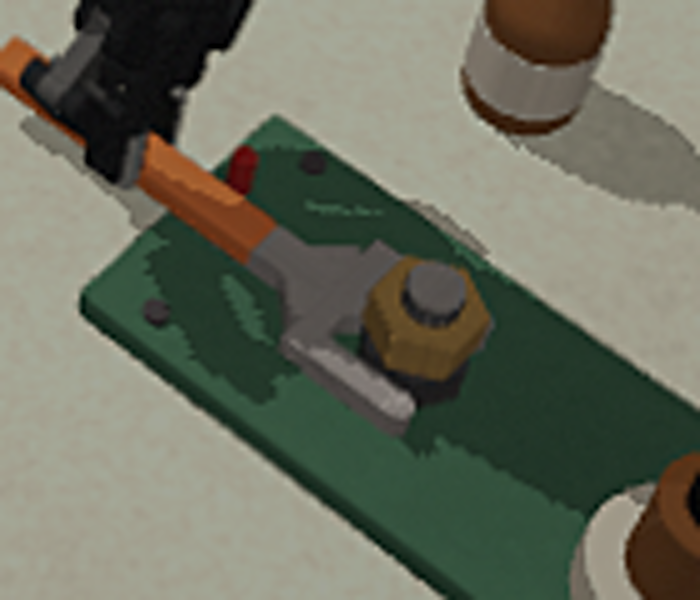

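The spanner is on the nut with no contact force, and its handle lies beside the pin. About 3 mm remain.

```bash
python3 -m handwheel '{"delta_pos":[[0,0,-0.006],[0,0.002,-0.012],[0,0.003,-0.016],[0,0.003,-0.016]],"rot":[[0,0,0],[0,0,0],[0,0,0],[0,0,0]],"fingers":[255,255,255,255]}'
python3 - <<'E'
from h import *
o=np.array([.598,-.2442,0]); Rz=R.from_euler('z',10.58,degrees=True).as_matrix()
t=o+Rz@[0,.126,0]; t[2]=.0325; togo(t,10.58)
s=status.observe();print(s['force'],s['ft_torque'])
E
```

```text
t: 9.47
ee_pos: [0.5749, -0.1211, 0.033]
tool_rot: [-90.0, -0.0, 10.7]
force: [0.2, 0.6, -1.6]
gripper_width: 0.181
delta_pos [0.001 0.002 0.003] rot [0.    0.002 0.   ]
[ 0.19623307  0.57469213 -1.55351619] [ 0.03281121 -0.02796889 -0.00425744]
```

```bash
python3 -m handwheel '{"delta_pos":[[0,0,-0.004],[0,0.002,-0.006],[0,0.003,-0.006]],"rot":[[0,0,0],[0,0,0],[0,0,0]],"fingers":[255,255,255]}'
python3 - <<'E'
from h import *
s=status.observe();print(s['force'],s['ft_torque'],s['ee_pos'])
E
```

```text
t: 9.72
ee_pos: [0.5752, -0.1219, 0.0326]
tool_rot: [-90.0, -0.0, 10.7]
force: [-1.4, 0.5, 1.8]
gripper_width: 0.182
[-1.36592573  0.49837156  1.75194123] [ 0.20661383  0.26787254 -0.00699696] [ 0.57521552 -0.12187461  0.03262732]
```

```bash
python3 -m handwheel '{"delta_pos":[[0,-0.003,-0.004],[0,-0.003,-0.008],[0,-0.003,-0.008]],"rot":[[0,0,0],[0,0,0],[0,0,0]],"fingers":[255,255,255]}'
python3 - <<'E'
from h import *
s=status.observe();print(s['force'],s['ft_torque'],s['ee_pos'])
Rt=rpy(s['tool_rot']); s2,im=snap('wrist','w7.png')
m=seg(im,5,14,170,60); v,u=np.nonzero(m); print('handle end row',v.min(),u[v==v.min()].mean())
s2,im=snap('top','t7.png'); c=im[140:200,330:410]; cv2.imwrite('pics/c7.png',cv2.resize(c,None,fx=8,fy=8,interpolation=cv2.INTER_CUBIC)[:,:,::-1])
E
```

```text
t: 9.97
ee_pos: [0.5751, -0.1222, 0.0327]
tool_rot: [-89.8, 0.0, 10.7]
force: [-1.7, 4.5, -0.9]
gripper_width: 0.184
[-1.69698306  4.53058545 -0.86410107] [ 8.48260174e-01  2.37666160e-01 -2.30897137e-04] [ 0.57514537 -0.12215528  0.03267709]
handle end row 119 281.5
```

Seated: the push gives 4.5 N on the throat, the handle has not slipped in the grip (its end is still at row 119), and the spanner lies on the bed. I'm releasing and rising.

```bash
python3 -m handwheel '{"delta_pos":[[0,0,0.003],[0,0,0.003],[0,0,0.003],[0,0,0.003],[0,0,0.003],[0,0,0.003]],"rot":[[0,0,0],[0,0,0],[0,0,0],[0,0,0],[0,0,0],[0,0,0]],"fingers":[230,195,150,105,105,105]}'
python3 -m handwheel '{"delta_pos":[[0,-0.03,0],[0,-0.12,0],[0,-0.28,0],[0,-0.42,0],[0,-0.48,0],[0,-0.48,0],[0,-0.48,0]],"rot":[[0,0,0],[0,0,0],[0,0,0],[0,0,0],[0,0,0],[0,0,0],[0,0,0]],"fingers":[105,105,105,105,105,105,105]}'
python3 - <<'E'
from h import *
s=status.observe();print(s['force'],s['ft_torque'],s['ee_pos'],s['qpos'])
for dx,dz in((0,-.08),(0,-.09),(.0,-.1),(.0,-.12)):
    Rn=rpy([-90,0,10.6]); n=np.array([.598,-.245,.05]); t=n+Rn@[dx,0,dz]; t[2]=.16
    print(t,proj('wrist',n,dict(ee_pos=t,tool_rot=[-90,0,10.6])).round())
t=n+Rn@[0,0,-.07]; t[2]=.21; togo(t,10.6)
E
```

```text
t: 10.57
ee_pos: [0.5757, -0.1247, 0.0335]
tool_rot: [-90.1, -0.0, 10.6]
force: [-1.0, 0.6, -0.5]
gripper_width: 0.587
t: 11.15
ee_pos: [0.5762, -0.1239, 0.1548]
tool_rot: [-90.1, -0.2, 10.7]
force: [0.0, -0.0, -0.9]
gripper_width: 0.589
[ 0.01383302 -0.04834501 -0.92775879] [-0.01197876  0.03566832 -0.02069884] [ 0.57618624 -0.12389333  0.15479194] [-10.61530757  27.85405583  30.28939431  89.09971623 -14.87110263
  66.88571106  33.28187596]
[ 0.61271611 -0.32363483  0.16      ] [[283.  91.]]
[ 0.61455562 -0.33346418  0.16      ] [[283.  74.]]
[ 0.61639514 -0.34329353  0.16      ] [[283.  58.]]
[ 0.62007416 -0.36295224  0.16      ] [[283.  24.]]
delta_pos [-0.004 -0.22  -0.772] rot [0.002 0.002 0.004]
```

```bash
python3 -m handwheel '{"delta_pos":[[0,-0.05,-0.1],[0,-0.12,-0.24],[0,-0.2,-0.4],[0,-0.22,-0.56],[0,-0.22,-0.7],[0,-0.22,-0.77],[0,-0.22,-0.77],[0,-0.22,-0.77]],"rot":[[0,0,0],[0,0,0],[0,0,0],[0,0,0],[0,0,0],[0,0,0],[0,0,0],[0,0,0]],"fingers":[105,105,105,105,105,105,105,105]}'
python3 - <<'E'
from h import *
s,im=snap('wrist','w8.png'); print(repr(s['ee_pos']),s['tool_rot'])
n=proj('wrist',[[.598,-.245,.05]],s)[0].astype(int); print(n)
c=im[max(0,n[1]-100):n[1]+50,n[0]-60:n[0]+70]; cv2.imwrite('pics/c8.png',cv2.resize(c,None,fx=4,fy=4,interpolation=cv2.INTER_CUBIC)[:,:,::-1]); print(n[0]-60,max(0,n[1]-100))
E
```

```text
t: 11.82
ee_pos: [0.6095, -0.3138, 0.2056]
tool_rot: [-89.9, 0.2, 10.5]
force: [-0.6, 0.5, -0.1]
gripper_width: 0.587
array([ 0.6095057 , -0.31381276,  0.20555003]) [-89.87713882   0.2129369   10.49832807]
[285 108]
225 8
```

View pics/c8.png

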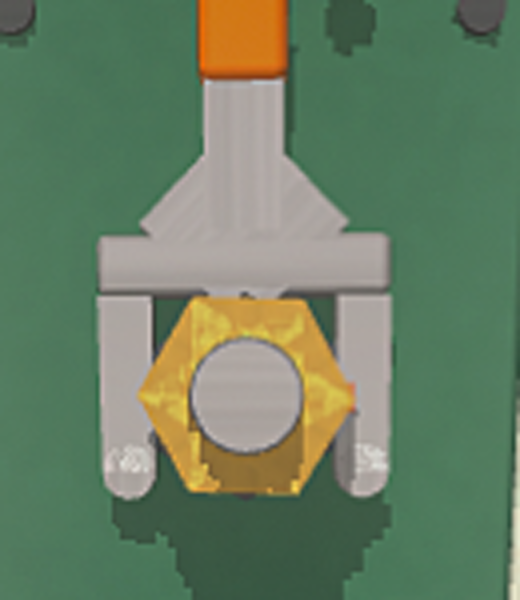

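The view from above shows the spanner fully on the nut, with the throat touching the lower nut's corner and the handle straight. The brass nut's corners are at (140,396) and (354,396) in the crop, so its flats sit 30° from the tool yaw. I'll grip it at yaw 40.5°.

Run:
```python
from h import *
s=dict(ee_pos=np.array([ 0.6095057 , -0.31381276,  0.20555003]),tool_rot=[-89.87713882,0.2129369,10.49832807])
a=unproj('wrist',[[286.5,106.5]],.066,s); b=unproj('wrist',[[286.75,107]],.055,s); c=unproj('wrist',[[225+139/4,107],[225+355/4,107]],.055,s)
print(a,b,np.degrees(np.arctan2(*(c[1]-c[0])[1::-1])),np.linalg.norm(c[1]-c[0]))
m=(a+b)[0]/2; m[2]=.12; print(m); togo(m,40.5)
```

```text
[[ 0.59870116 -0.24380388  0.066     ]] [[ 0.59901334 -0.24397688  0.055     ]] 10.537132580710542 0.04104679832919757
[ 0.59885725 -0.24389038  0.12      ]
delta_pos [0.006 0.345 0.274] rot [-0.005 -0.663 -0.002]
```

```bash
python3 -m handwheel '{"delta_pos":[[0,0.05,0.1],[0.005,0.12,0.2],[0.005,0.2,0.27],[0.005,0.27,0.272],[0.005,0.32,0.272],[0.005,0.34,0.272],[0.005,0.34,0.272],[0.005,0.34,0.272]],"rot":[[0,-0.14,0],[0,-0.28,0],[0,-0.42,0],[0,-0.56,0],[0,-0.66,0],[0,-0.667,0],[0,-0.667,0],[0,-0.667,0]],"fingers":[105,105,105,105,105,105,105,105]}'
python3 - <<'E'
from h import *
togo([.5985,-.2443,.052],40.5)
E
```

```text
t: 12.53
ee_pos: [0.5999, -0.2445, 0.1233]
tool_rot: [-90.0, -0.0, 40.7]
force: [-0.4, 0.1, -0.4]
gripper_width: 0.589
delta_pos [-0.004  0.285  0.004] rot [-0.     0.004  0.   ]
```

```bash
python3 -m handwheel '{"delta_pos":[[-0.004,0.08,0.004],[-0.004,0.17,0.004],[-0.004,0.24,0.004],[-0.004,0.275,0.004],[-0.004,0.285,0.004],[-0.004,0.285,0.004],[-0.004,0.285,0.004]],"rot":[[0,0,0],[0,0,0],[0,0,0],[0,0,0],[0,0,0],[0,0,0],[0,0,0]],"fingers":[105,105,105,105,105,105,105]}'
python3 - <<'E'
from h import *
togo([.5985,-.2443,.052],40.5)
s=status.observe();print(s['force'],s['ft_torque'])
E
```

```text
t: 13.12
ee_pos: [0.5994, -0.246, 0.0533]
tool_rot: [-90.1, -0.1, 40.7]
force: [0.2, 0.1, 0.2]
gripper_width: 0.59
delta_pos [0.002 0.005 0.008] rot [0.003 0.004 0.001]
[0.22061449 0.09215626 0.21117897] [-0.02282609 -0.0539049   0.00799096]
```

```bash
python3 -m handwheel '{"delta_pos":[[0.001,0.003,0.003],[0.001,0.003,0.003],[0.001,0.003,0.003],[0.001,0.003,0.003],[0.001,0.003,0.003],[0.001,0.003,0.003],[0.001,0.003,0.003]],"rot":[[0,0,0],[0,0,0],[0,0,0],[0,0,0],[0,0,0],[0,0,0],[0,0,0]],"fingers":[125,145,255,255,255,255,255]}' 100
python3 - <<'E'
from h import *
s=status.observe();print(s['force'],s['ft_torque'],s['tool_rot'],s['ee_pos'])
E
```

```text
t: 13.7
ee_pos: [0.5996, -0.2445, 0.0531]
tool_rot: [-90.1, -0.2, 40.7]
force: [-0.4, 1.2, 6.3]
gripper_width: 0.393
[-0.38304299  1.24139961  6.3180207 ] [0.27539331 0.01533268 0.03141683] [-90.1491391   -0.15052314  40.73157103] [ 0.59957173 -0.2445308   0.05308088]
```

```bash
cat > t.py <<'E'
from h import *
s=status.observe();print('yaw',s['tool_rot'].round(2),'F',s['force'].round(1),'M',s['ft_torque'].round(3),'w',round(s['gripper_width'],3),s['ee_pos'].round(4))
E
for i in 1; do python3 -m handwheel '{"delta_pos":[[0,0,0],[0,0,0],[0,0,0],[0,0,0],[0,0,0]],"rot":[[0,0.06,0],[0,0.12,0],[0,0.18,0],[0,0.22,0],[0,0.22,0]],"fingers":[255,255,255,255,255]}' >/dev/null; python3 t.py; done
```

```text
yaw [-90.12  -0.15  30.77] F [-1.6  1.1  6. ] M [ 0.273  0.1   -0.051] w 0.396 [ 0.5994 -0.2447  0.0531]
```

```bash
python3 -m handwheel '{"delta_pos":[[0,0,0],[0,0,0],[0,0,0],[0,0,0]],"rot":[[0,0.05,0],[0,0.1,0],[0,0.12,0],[0,0.12,0]],"fingers":[255,255,255,255]}' >/dev/null; python3 t.py
python3 -m handwheel '{"delta_pos":[[0,0,0],[0,0,0],[0,0,0],[0,0,0]],"rot":[[0,0.05,0],[0,0.1,0],[0,0.12,0],[0,0.12,0]],"fingers":[255,255,255,255]}' >/dev/null; python3 t.py
```

```text
yaw [-90.1   -0.15  25.39] F [-1.2  0.5  6.3] M [ 0.277  0.11  -0.117] w 0.398 [ 0.5993 -0.2447  0.0531]
yaw [-90.09  -0.15  20.  ] F [-0.5  1.8  5.9] M [ 0.241  0.158 -0.001] w 0.397 [ 0.5992 -0.2448  0.0531]
```

```bash
cat >> t.py <<'E'
for c in('side','wrist','top'):
    try: print(c,rect(c,seg(cams.read_camera(c),5,14,170,60),.03,s))
    except Exception as e: print(c,e)
E
python3 t.py
python3 -m handwheel '{"delta_pos":[[0,0,0],[0,0,0],[0,0,0],[0,0,0]],"rot":[[0,0.05,0],[0,0.1,0],[0,0.12,0],[0,0.12,0]],"fingers":[255,255,255,255]}' >/dev/null; python3 t.py
python3 -m handwheel '{"delta_pos":[[0,0,0],[0,0,0],[0,0,0],[0,0,0]],"rot":[[0,0.05,0],[0,0.1,0],[0,0.12,0],[0,0.12,0]],"fingers":[255,255,255,255]}' >/dev/null; python3 t.py
```

```text
yaw [-90.09  -0.15  20.  ] F [-0.5  1.8  5.9] M [ 0.241  0.158 -0.001] w 0.397 [ 0.5992 -0.2448  0.0531]
side (array([ 569.5, -122.1]), array([ 24.1, 125.3]), np.float32(100.84))
wrist (array([ 581.7, -158.9]), array([17.6, 49.8]), np.float32(100.91))
top (array([ 577. , -120.2]), array([ 18.8, 123.4]), np.float32(100.3))
yaw [-90.07  -0.15  14.59] F [-1.4  0.6  6.8] M [ 0.319  0.141 -0.048] w 0.396 [ 0.5991 -0.2448  0.0531]
side (array([ 569.5, -122.1]), array([ 24.1, 125.3]), np.float32(100.84))
wrist (array([ 582. , -159.9]), array([17.6, 47.8]), np.float32(100.95))
top (array([ 577. , -120.5]), array([ 18.8, 124. ]), np.float32(100.3))
yaw [-90.05  -0.14   9.22] F [-1.4  1.2  7. ] M [0.252 0.238 0.053] w 0.393 [ 0.599  -0.2448  0.0531]
side (array([ 569.3, -122.1]), array([ 24.1, 125.3]), np.float32(101.05))
wrist (array([ 582.2, -160.1]), array([17.5, 47.3]), np.float32(101.2))
top (array([ 577., -120.]), array([ 18.8, 122.9]), np.float32(100.3))
```

```bash
python3 -m handwheel '{"delta_pos":[[0,0,0],[0,0,0],[0,0,0],[0,0,0]],"rot":[[0,0.05,0],[0,0.1,0],[0,0.12,0],[0,0.12,0]],"fingers":[255,255,255,255]}' >/dev/null; python3 t.py
python3 -m handwheel '{"delta_pos":[[0,0,0],[0,0,0],[0,0,0],[0,0,0]],"rot":[[0,0.05,0],[0,0.1,0],[0,0.12,0],[0,0.12,0]],"fingers":[255,255,255,255]}' >/dev/null; python3 t.py
```

```text
yaw [-90.04  -0.12   3.84] F [-0.4  1.8  6.4] M [0.289 0.292 0.147] w 0.396 [ 0.5989 -0.2448  0.0531]
side (array([ 570.2, -121.8]), array([ 24.5, 125.6]), np.float32(100.94))
wrist (array([ 583. , -159.2]), array([17.6, 48.9]), np.float32(100.34))
top (array([ 578.8, -119.8]), array([ 19.3, 122.3]), np.float32(98.94))
yaw [-90.03  -0.11  -1.54] F [-0.7  1.6  7.2] M [0.207 0.252 0.266] w 0.391 [ 0.5988 -0.2448  0.0531]
side (array([ 577.6, -121.6]), array([ 23.8, 127.6]), np.float32(96.98))
wrist (array([ 591.8, -157.5]), array([26.1, 49.9]), np.float32(97.27))
top (array([ 586.3, -119.4]), array([ 20.4, 122.1]), np.float32(95.32))
```

```bash
python3 -m handwheel '{"delta_pos":[[0,0,0],[0,0,0],[0,0,0]],"rot":[[0,0.04,0],[0,0.06,0],[0,0.06,0]],"fingers":[255,255,255]}' >/dev/null; python3 t.py
python3 -m handwheel '{"delta_pos":[[0,0,0],[0,0,0],[0,0,0]],"rot":[[0,0.04,0],[0,0.06,0],[0,0.06,0]],"fingers":[255,255,255]}' >/dev/null; python3 t.py
```

```text
yaw [-90.02  -0.11  -4.24] F [-1.   1.6  7. ] M [0.274 0.251 0.193] w 0.394 [ 0.5987 -0.2448  0.0531]
side (array([ 577.6, -121. ]), array([ 23.8, 126.4]), np.float32(96.98))
wrist (array([ 591.7, -156.8]), array([26. , 51.3]), np.float32(97.34))
top (array([ 587.2, -117.9]), array([ 22.5, 119.4]), np.float32(95.32))
yaw [-90.02  -0.1   -6.93] F [-1.3  0.1  6.9] M [0.264 0.376 0.305] w 0.391 [ 0.5987 -0.2448  0.0531]
side (array([ 577.6, -121.6]), array([ 23.8, 127.6]), np.float32(96.98))
wrist (array([ 591.7, -156. ]), array([26.1, 52.9]), np.float32(97.2))
top (array([ 587.1, -117.8]), array([ 22.5, 119.1]), np.float32(95.14))
```

```bash
python3 -m handwheel '{"delta_pos":[[0,0,0],[0,0,0],[0,0,0],[0,0,0],[0,0,0],[0,0,0]],"rot":[[0,0.05,0],[0,0.1,0],[0,0.15,0],[0,0.2,0],[0,0.22,0],[0,0.22,0]],"fingers":[255,255,255,255,255,255]}' >/dev/null; python3 t.py
python3 -m handwheel '{"delta_pos":[[0,0,0],[0,0,0],[0,0,0],[0,0,0],[0,0,0],[0,0,0]],"rot":[[0,0.05,0],[0,0.1,0],[0,0.15,0],[0,0.18,0],[0,0.2,0],[0,0.2,0]],"fingers":[255,255,255,255,255,255]}' >/dev/null; python3 t.py
```

```text
yaw [-9.000e+01 -8.000e-02 -1.682e+01] F [-2.   2.2  7.5] M [0.321 0.447 0.338] w 0.397 [ 0.5985 -0.2448  0.0531]
side (array([ 577.6, -121.6]), array([ 23.8, 127.6]), np.float32(96.98))
wrist (array([ 591.4, -151.4]), array([26.5, 62.1]), np.float32(97.34))
top (array([ 585.6, -112.6]), array([ 20.4, 108.5]), np.float32(95.32))
yaw [-8.999e+01 -5.000e-02 -2.581e+01] F [-1.9  2.   7.8] M [0.362 0.532 0.383] w 0.393 [ 0.5983 -0.2447  0.0531]
side (array([ 577.6, -121. ]), array([ 23.8, 126.4]), np.float32(96.98))
wrist (array([ 590.7, -144.6]), array([26.7, 75.8]), np.float32(97.38))
top (array([ 582.9, -109. ]), array([ 18.8, 101.5]), np.float32(100.31))
```

The handle has been resting on the pin since about yaw 0°, and the torque rose to about 0.38 N m. I'm releasing, rising and checking the nut angles.

```bash
python3 -m handwheel '{"delta_pos":[[0,0,0],[0,0,0],[0,0,0],[0,0,0],[0,0,0],[0,0,0]],"rot":[[0,0,0],[0,0,0],[0,0,0],[0,0,0],[0,0,0],[0,0,0]],"fingers":[220,180,140,105,105,105]}'
python3 -m handwheel '{"delta_pos":[[0,-0.03,0],[0,-0.12,0],[0,-0.26,0],[0,-0.4,-0.05],[0,-0.52,-0.15],[0,-0.6,-0.24],[0,-0.6,-0.28],[0,-0.6,-0.28],[0,-0.6,-0.28]],"rot":[[0,0,0],[0,0,0],[0,0,0],[0,-0.15,0],[0,-0.3,0],[0,-0.45,0],[0,-0.6,0],[0,-0.7,0],[0,-0.7,0]],"fingers":[105,105,105,105,105,105,105,105,105]}'
python3 - <<'E'
from h import *
s,im=snap('wrist','w9.png'); print(repr(s['ee_pos']),s['tool_rot'])
n=proj('wrist',[[.5985,-.2445,.05]],s)[0].astype(int); a,b=max(0,n[0]-80),max(0,n[1]-90); print(n,a,b)
c=im[b:b+150,a:a+160]; cv2.imwrite('pics/c9.png',cv2.resize(c,None,fx=4,fy=4,interpolation=cv2.INTER_CUBIC)[:,:,::-1])
E
```

```text
t: 19.47
ee_pos: [0.5978, -0.2446, 0.0507]
tool_rot: [-90.0, 0.0, -25.9]
force: [0.7, -0.5, 0.3]
gripper_width: 0.586
t: 20.22
ee_pos: [0.5666, -0.3096, 0.2025]
tool_rot: [-90.1, -0.1, 5.5]
force: [0.9, 1.0, -1.7]
gripper_width: 0.588
array([ 0.56661857, -0.30958616,  0.20251988]) [-90.07240572  -0.09043341   5.49653308]
[331 118] 251 28
```

View pics/c9.png

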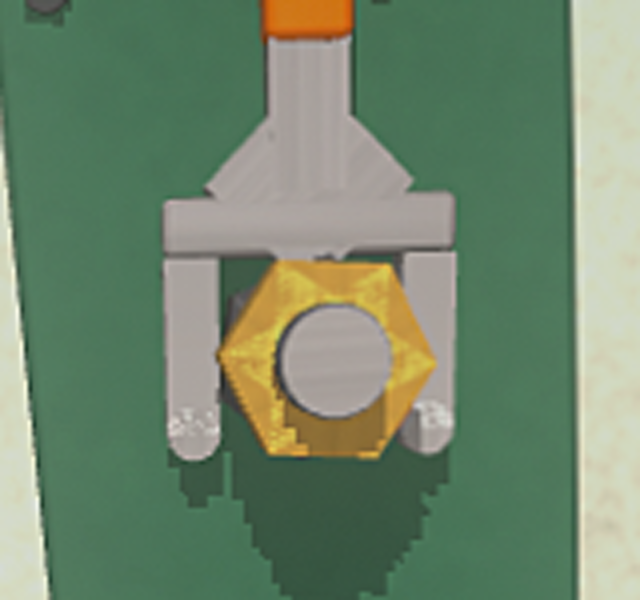

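Run:
```python
from h import *
from workcell import job_done
s=status.observe(); print(s['t'],s['force'])
for c in('top','side'):
    im=cams.read_camera(c); print(c,rect(c,seg(im,5,14,170,60),.03))
    for n in("spanner","small_spanner","spare_nut","amber_bottle","beaker"): print(n,[np.round(d['point'],3).tolist() for d in finder.mark_of(c,n)][:3])
print(job_done())
```

```text
20.2667 [-0.3931124  -0.54176639 -0.36957317]
top (array([ 586.1, -119.2]), array([ 19.9, 121.9]), np.float32(95.51))
spanner [[0.597, -0.242, 0.013], [0.198, 0.21, 0.0]]
small_spanner [[0.621, 0.177, 0.0]]
spare_nut [[0.756, 0.047, 0.002]]
amber_bottle [[0.733, -0.168, -0.004]]
beaker [[0.757, 0.05, 0.001], [0.759, -0.045, 0.002]]
side (array([ 577.6, -121.6]), array([ 23.8, 127.6]), np.float32(96.98))
spanner [[0.204, 0.208, 0.002], [0.582, -0.119, 0.021]]
small_spanner [[0.62, 0.172, 0.001]]
spare_nut [[0.755, 0.052, 0.001]]
amber_bottle [[0.735, -0.172, 0.001]]
beaker [[0.762, -0.044, -0.002]]
the job is handed in; nothing more can be done
None
```

The depth stop is locked and the job is handed in at about 20 s of robot time, well under the 64 s limit. The spanner was left on the nut with the gripper clear of it.

- **Spanner:** I slid the orange-handled spanner onto the lower nut until the throat pressed with about 4.5 N. It lies flat on the bed with its handle beside the pin.
- **Jam nut:** I gripped it across its flats and turned it 66.4° clockwise. The last wrist picture shows 66.8° for the nut, so it did not slip in the grip.
- **After the handle stopped:** The handle swung about 4° and came to rest on the pin at a tool yaw of about 0.6°. I turned on to -25.8°, which is about 26° more, uncertain by 2°. I inferred this from the handle's motion, because nothing reads the washer angle directly.
- **Lower nut:** I estimate it turned 10 to 12°, from the handle's swing plus the play in the jaw. I did not measure the nut itself.
- **Bystanders:** The last finder readings put the blue spanner, spare nut, bottle and beaker within 5 mm of where they started, which is about the finder's noise.

**Disagreements at the end:**
- The top camera gave the handle angle as 95.5°, while the side and wrist cameras gave 97.0 to 97.4°.
- The side finder's origin for the spanner was off, and one top-camera beaker hit was really the spare nut. The pictures contradict both.

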